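# Spin the loose wing nut of a cheese press home with a fingertip

## Robot

A 6-joint arm with a two-finger parallel gripper is mounted at the origin on the work surface. World frame = base frame: x ahead of the robot, y to its left, z up, the work surface at z = 0. Lengths are in mm, angles in rad, forces in N, time in s.
With the tool pointing down it reaches from about 400 to 925 mm from the base axis. Payload 12.5 kg.
Tool frame: the origin (TCP) lies midway between the tips of the shut fingers; the grasp point (between the pads) lies 19 mm behind it (env.pinch_z is the z of the grasp point in the tool frame, in mm); z points along the fingers, y is the line along which they close (so a half turn about z gives the same grasp; the last joint's range is limited). The gripper opens to 95 mm and grips with 3 to 60 N. Pads are 20 mm wide; open, the fingers measure 119 mm over their backs; the gripper's body (75 mm by 180 mm) begins 59 mm behind the grasp point.
Start: joints at [1.22, 0.491, 1.559, -0, 1.092, -0.106], TCP at [151.458, 606.389, 214.661] pointing down, gripper open.
Joint ranges: [-3.1, 3.1], [-0.84, 2.19], [0.05, 2.79], [-1.13, 4.28], [0.06, 2.93], [-2.69, 2.69]. Speed limits (rad/s): [2.22, 2.22, 2.79, 3.14, 3.14, 3.14].

## Interface

Orientations are given as [roll, pitch, yaw] about the fixed x, y, z axes, in that order (R = Rz(yaw) Ry(pitch) Rx(roll)).
In Python, from cell import env, eyes gives the robot as it stands.
- The arm moves only by the shell command python3 -m inch 'ROWS'. ROWS is JSON, a list of rows, each a list of 3 entries, a list of its own where there are three numbers: the shift along the tool's x, y, z in units of 60 mm (1.0 is 60 mm), then the turn about the tool's z in units of 5 degrees (1.0 is 5 degrees), then the closure, from -1 (fully open) to 1 (shut). In form: [[[tx, ty, tz], turn, claw], ...]. A call has exactly 10 rows; each row shifts and turns the commanded pose from where the row before left it, along the tool's axes as they then stand; what a row does not reach is not made up. A row lasts 1/8 s, in which the tool goes at most 62.5 mm and 10.7 degrees, less where a joint would pass 70% of its speed; a pose out of reach is approached as far as the arm can. A call is refused whole if a number of a shift passes 1 or a number of a turn 1, either way. A call with a gripper value outside its range is refused whole. The fingers move at their own pace and stop on an object; the grip force is fixed at half the most. Time passes only in rows, so rows that do not move let the fingers close, or fill a call up. It gives the time, the measured TCP pose, the force, the opening and the grip force at its end, in the units of the state.
- env.state(): the state, without advancing time (a new reading comes with each control period).
- eyes.read_camera(name): name is "scene" or "top" or "wrist"; returns a dict with "pixels" (420x560x3 uint8, red, green, blue), "fx", "fy", "cx", "cy" (pixels), "extrinsics" (4x4, takes a point from world to camera coordinates). Camera axes: x right, y down, z forward; pixel columns grow to the right and rows downward; lengths in mm; the calibration is good to about 2 mm. A picture is of the moment at which its call begins. There is no depth.
- env.job_done(): hands the job in; it is judged then, once.
Trained networks look in a picture, given as the dict that the camera call returned (one of the last four; its "shot" number tells which), for a name from the list of things; names that differ only in an ending like _2 or _b are one class to them, and where a whole thing is asked for, a point or a joint stands for the part that bears it (a point fixed in the world has none). Each returns a list of dicts, best first, with "score" (0 to 1); they miss things now and then, are a little off and sometimes report something else, mostly with a low value. They report only what shows in the picture. A call takes as long as a camera call.
- eyes.boxes_of(name, picture): "centre" ([row, column] in pixels, amid what is visible of it).
- eyes.cut_out(name, picture): "mask" (420x560 bool, what is visible of it) and "centre" ([row, column] in pixels, amid what is visible of it).
- eyes.spot_point(name, picture): "centre" ([row, column] in pixels: a listed point, or the origin of a listed thing).
The state is a dict: "t": time; "joints": joint angles; "qvel": joint speeds; "tau": joint torques, N m; "eef_pos": TCP position; "tcp_rot": TCP orientation; "ft_force": force on the tool from outside, world axes, zero at the start; "moment": the same for the moment, N m; "opening": opening from 0.0 (shut) to 1.0 (fully open); "grip_force": force on a finger pad.
Only numpy, scipy, OpenCV 4.12 (cv2) and the standard library are available. Lean on these libraries where they do the work, as an engineer would, in place of code of your own. Each camera call takes 0.05 s, during which the arm holds its last target. There are 200 camera calls.

## Task

One of the two wing nuts on the small cheese press has been left loose, standing up its rod clear of its washer. Push its wings round with a fingertip, clockwise seen from above and in as many strokes as it takes, until the nut is fully down on its washer, finger-tight and no more, without pinching it. Leave the other wing nut tight, and leave the jars on the lazy Susan and the tongs where they are.

Things in the scene. Friction and masses are not known exactly. Their poses are not given: they have to be found in the camera images.
- press: Cheese press, fixed on the sill; origin under its centre on the sill. Beech base board 150 (x) by 270 (y) mm, top at 30 mm; steel mould in the middle, 116 mm across; over it a beech beam 56 (x) by 250 (y) by 22 mm, top 152 mm above the sill. Two upright rods pass through the beam at y = +95 and -95 mm, each with a wing nut; which one is loose varies.
- loose_rod: Fixed threaded steel rod of the loose nut, 12 mm thick, with a washer (28 mm across) lying on the beam. Origin on the rod's axis at the washer's top, 154.5 mm above the sill; the rod ends 44 mm above it.
- loose_nut: The loose wing nut. Origin on the rod's axis at the nut's underside, z up; wings along its +x and -x. Hub 23 mm across, 14 high. Each wing is an upright plate 5 mm thick (in y), about a 21 mm disc centred 21.5 mm above the underside and 21.5 mm from the axis: 64 mm over both wings, which reach 11 to 32 mm above the underside. Turns freely (1 N at a wing), stays where left.
- loose_screw (a joint): How far the loose nut is unscrewed, rad: 0 = fully down on its washer, its stop; grows anticlockwise seen from above. Two-start thread: the nut rises 6 mm a turn. It starts 5.5 to 9.5 rad up. At the stop rod and nut together yield a little against the rod's rubber bush (1.2 N m a rad, 2.5 N a mm at a wing) and turn back when let go.
- tight_nut: The other wing nut, same shape and frame, already tight on its washer.
- tight_screw (a joint): How far the tight nut is unscrewed, rad: 0 = tight; it takes about 0.4 N m to turn it back.
- jar0: Hexagonal glass jar with a steel lid, 56 mm across flats, 86 mm high, loose on the lazy Susan (a beech disc, 300 mm across, top 30 mm above the sill, that turns); origin at the centre of its underside.
- jar1: A second jar like jar0.
- jar2: A third jar like jar0.
- tongs: Steel tongs, 245 mm long along x, 58 mm wide, 10 mm thick, lying loose on the sill; origin under the middle.

How it is judged (in metres and radians):
At the end, for the whole second after the job is handed in: The loose nut is down on its washer (less than 0.2 rad, about 11 degrees, from its stop) and still; the other nut is still tight (turned back less than 0.2 rad); the three jars and the tongs are within 20 mm of where they started (value of joint each of loose_screw, tight_screw below 0.2 rad and velocity of joint loose_screw between -0.05 and 0.05 rad/s and distance of each of jar0, jar1, jar2, tongs from where it was at the start of the episode below 0.02 m); the robot touches nothing.
It fails at once if the loose nut is pinched or forced (over 30 N between the fingers and the nut) (contact force between the fingers and loose_nut above 30 N).
It fails at once if the tight nut is turned back by more than 0.3 rad (value of joint tight_screw above 0.3 rad).
It fails at once if a jar or the tongs are lifted, carried or knocked by more than 30 mm (distance of any of jar0, jar1, jar2, tongs from where it was at the start of the episode above 0.03 m).
It also fails if it takes over 61 s, if anything falls off the work surface, if the arm or the gripper's body presses on something with over 40 N, if the wrist force passes 120 N, or if a joint passes its speed limit or range.

## Working session

There is one attempt and no reset: what is moved stays moved. The work goes in short steps, Python scripts to look and compute and a shell command to move; the robot and the scene stay as the last step left them, time stands still between calls to the robot, and variables do not carry over. Pictures are saved under pics/ and viewed, at most 10 in all, crops included, and the job is handed in when it is done.

```bash
ls; mkdir -p pics; cat > h.py <<'E'
import numpy as np, cv2
from cell import env, eyes
def save(p,n,crop=None,k=1):
    im=p["pixels"][:,:,::-1]
    if crop: im=im[crop[0]:crop[1],crop[2]:crop[3]]
    cv2.imwrite("pics/"+n,cv2.resize(im,None,fx=k,fy=k,interpolation=cv2.INTER_CUBIC))
def proj(p,X):
    E=np.array(p["extrinsics"]);c=E[:3,:3]@np.array(X,float)+E[:3,3]
    return np.array([p["fy"]*c[1]/c[2]+p["cy"],p["fx"]*c[0]/c[2]+p["cx"]])
def ray(p,rc):
    E=np.array(p["extrinsics"]);R=E[:3,:3]
    d=R.T@np.array([(rc[1]-p["cx"])/p["fx"],(rc[0]-p["cy"])/p["fy"],1]);return -R.T@E[:3,3],d
def atz(p,rc,z):
    o,d=ray(p,rc);return o+d*(z-o[2])/d[2]
def tri(obs):
    A=np.zeros((3,3));b=np.zeros(3)
    for p,rc in obs:
        o,d=ray(p,rc);d=d/np.linalg.norm(d);M=np.eye(3)-np.outer(d,d);A+=M;b+=M@o
    return np.linalg.solve(A,b)
E
python3 - <<'E'
from h import *
np.set_printoptions(precision=1,suppress=True)
P={n:eyes.read_camera(n) for n in("scene","top","wrist")}
for n,p in P.items():
    save(p,n+"0.png")
    o,_=ray(p,[0,0]);print(n,o,p["fx"])
    for t in("press","loose_rod","loose_nut","tight_nut","jar0","tongs"):
        print(n,t,[(np.round(r["centre"],1).tolist(),round(r["score"],2)) for r in eyes.spot_point(t,p)[:3]])
print(env.state())
E
```

```text
pics
scene [1414.1 -178.4  908.3] 473.50677398497083
scene press [([240.4, 256.9], 0.83)]
scene loose_rod [([202.2, 294.6], 0.74)]
scene loose_nut [([200.4, 295.5], 0.62)]
scene tight_nut [([189.5, 221.8], 0.64)]
scene jar0 [([197.9, 390.5], 0.76), ([227.0, 438.2], 0.76), ([235.1, 392.2], 0.72)]
scene tongs [([240.1, 115.0], 0.77)]
top [ 330.3  -17.  1361. ] 459.8441605508626
top press [([214.6, 311.5], 0.68), ([190.0, 277.9], 0.3)]
top loose_rod [([192.5, 278.2], 0.64)]
top loose_nut [([188.8, 278.2], 0.5)]
top tight_nut [([244.0, 174.3], 0.74), ([222.6, 342.6], 0.44)]
top jar0 [([242.1, 171.7], 0.69), ([190.4, 195.7], 0.58), ([198.7, 148.4], 0.57)]
top tongs [([234.0, 439.3], 0.56)]
wrist [ 81.6 623.9 384.7] 289.6550886482029
wrist press []
wrist loose_rod []
wrist loose_nut []
wrist tight_nut []
wrist jar0 []
wrist tongs []
{'t': 1.05, 'joints': array([ 1.2,  0.5,  1.6, -0. ,  1.1, -0.1]), 'qvel': array([ 0., -0.,  0., -0., -0., -0.]), 'tau': array([  0. , -61.2, -25.8,   0.1,   0. ,  -0. ]), 'eef_pos': array([151.5, 606.4, 214.7]), 'tcp_rot': array([3.1, 0. , 2.9]), 'ft_force': array([-0.2, -0. , -0.4]), 'moment': array([0., 0., 0.]), 'grip_force': 0.0, 'opening': 0.9966911103976814}
```

View pics/scene0.png

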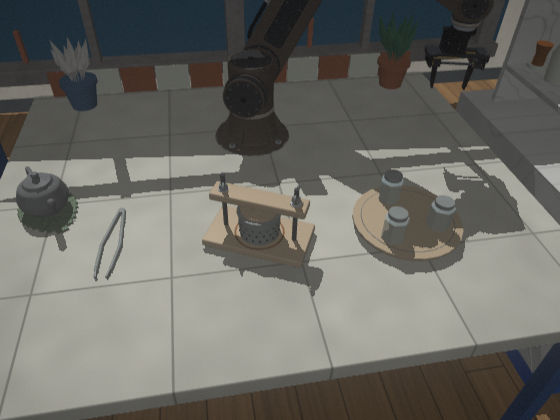

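View pics/top0.png

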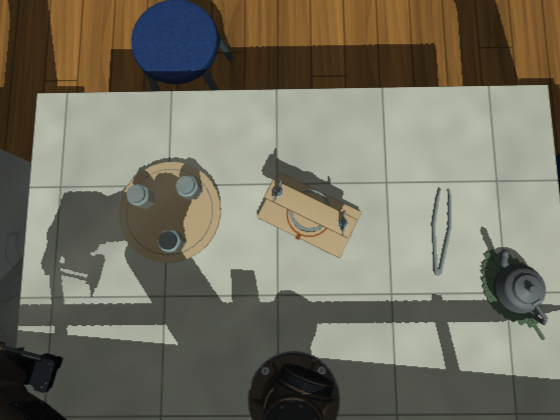

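The scene view shows the press at about (225,260), its nuts at about (185,223) and (195,297), the jars on the right and the tongs on the left. In the top view the nuts are at about (190,277) and (220,343).

```bash
python3 - <<'E'
from h import *
np.set_printoptions(precision=1,suppress=True)
s=eyes.read_camera("scene");t=eyes.read_camera("top")
S={};T={}
for n in("press","loose_rod","loose_nut","tight_nut"):
    S[n]=eyes.spot_point(n,s)[0]["centre"];T[n]=[r["centre"] for r in eyes.spot_point(n,t)]
T["tight_nut"].sort(key=lambda c:-c[1])
for n in S:
    print(n,tri([(s,S[n]),(t,T[n][0])]),S[n],T[n][0])
print("press z0",atz(s,S["press"],0),atz(t,T["press"][0],0))
print("rod z154.5",atz(s,S["loose_rod"],154.5),atz(t,T["loose_rod"][0],154.5))
print("tight z154.5",atz(s,S["tight_nut"],154.5),atz(t,T["tight_nut"][0],154.5))
a=s["pixels"][160:230,200:320,::-1];b=t["pixels"][160:250,250:370,::-1]
a=cv2.resize(a,None,fx=5,fy=5,interpolation=cv2.INTER_CUBIC)[:300]
b=cv2.resize(b[10:70],None,fx=5,fy=5,interpolation=cv2.INTER_CUBIC)
cv2.imwrite("pics/crop1.png",np.clip(np.vstack([a,b])*1.8,0,255).astype(np.uint8))
E
```

```text
press [525.9 -53.2   4.9] [240.3, 262.9] [212.7, 311.8]
loose_rod [558.1  35.  152.6] [202.8, 297.5] [193.0, 277.8]
loose_nut [564.3  31.  164.6] [200.9, 295.7] [189.7, 278.3]
tight_nut [ 474.9 -136.9  164. ] [185.2, 224.0] [222.5, 343.6]
press z0 [522.7 -42.7   0. ] [525.  -63.1   0. ]
rod z154.5 [560.6  37.6 154.5] [557.1  31.9 154.5]
tight z154.5 [ 463.7 -132.9  154.5] [ 475.7 -141.2  154.5]
```

View pics/crop1.png

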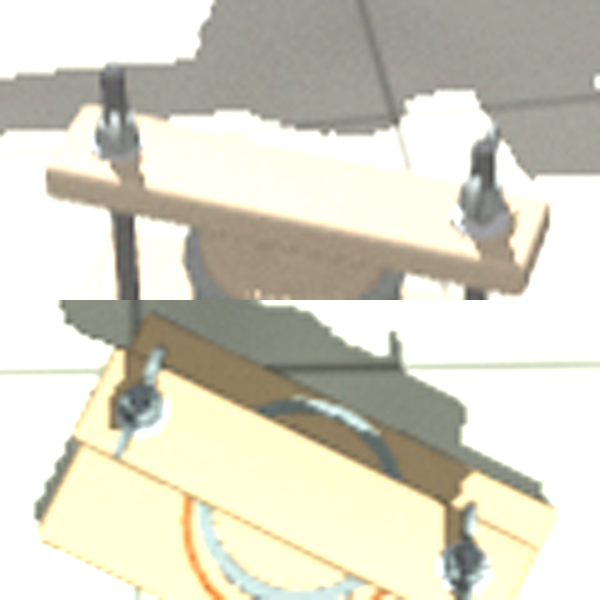

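The crops show both nuts on the beam, with the right one in the scene view (top view 278,190) taken as loose. The two rods come out 191 mm apart, which matches the given 190. I'll shut the fingers and go over for a close look.

```bash
python3 -m inch '[[[0,0,-0.4],-1,1],[[0,0,-0.4],-1,1],[[0,0,-0.1],-0.8,1],[[-0.6,-0.7,0],0,1],[[-0.6,-0.7,0],0,1],[[-0.6,-0.7,0],0,1],[[-0.6,-0.7,0],0,1],[[-0.6,-0.7,0],0,1],[[-0.6,-0.7,0],0,1],[[-0.6,-0.7,0],0,1]]'
```

```text
t: 2.8
eef_pos: [404.3, 310.8, 268.9]
tcp_rot: [3.141, 0.001, 3.141]
ft_force: [0.3, -0.2, 0.1]
opening: 0.021
grip_force: 0.0
```

```bash
python3 -m inch '[[[-0.5,-0.6,0],0,1],[[-0.5,-0.6,0],0,1],[[-0.5,-0.6,0],0,1],[[-0.5,-0.6,0],0,1],[[-0.5,-0.6,0],0,1],[[-0.5,-0.6,0],0,1],[[-0.5,-0.6,0],0,1],[[0,0,0],0,1],[[0,0,0],0,1],[[0,0,0],0,1]]'; python3 - <<'E'
from h import *
np.set_printoptions(precision=2,suppress=True)
w=eyes.read_camera("wrist");o,d=ray(w,[w["cy"],w["cx"]]);print(o,d)
for n in("loose_rod","loose_nut","tight_nut","press"):
    print(n,[(np.round(r["centre"],1).tolist(),round(r["score"],2)) for r in eyes.spot_point(n,w)[:3]])
for r in eyes.cut_out("loose_nut",w)[:2]: print(r["centre"],r["score"],r["mask"].sum(),np.argwhere(r["mask"]).min(0),np.argwhere(r["mask"]).max(0))
for z in (154.5,160,165):
  r=eyes.spot_point("loose_nut",w)
  if r: print(z,atz(w,r[0]["centre"],z))
save(w,"w1.png")
E
```

```text
t: 4.05
eef_pos: [612.6, 61.1, 268.9]
tcp_rot: [3.141, 0.0, -3.141]
ft_force: [-0.8, 1.1, -0.7]
opening: 0.007
grip_force: 0.0
[540.62  60.99 439.38] [ 0.26 -0.   -0.97]
loose_rod [([154.5, 252.8], 0.6)]
loose_nut [([156.7, 251.4], 0.64)]
tight_nut [([56.0, 59.6], 0.86)]
press [([116.7, 199.1], 0.73), ([56.4, 497.4], 0.62)]
[152.9, 254.7] 0.9 567 [122 233] [191 263]
154.5 [562.7   33.25 154.5 ]
160 [562.27  33.79 160.  ]
165 [561.88  34.27 165.  ]
```

View pics/w1.png

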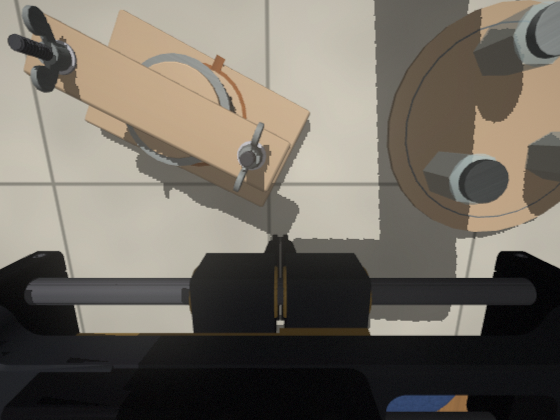

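The wrist view shows the far nut (60,55) with a lot of rod above its wings, so that one is tight. The near nut (155,252) is the loose one, with wings running from (125,262) to (190,238). I'll fit a model to the masks to get its axis, height and wing angle.

```bash
cat >> h.py <<'E'
from scipy.optimize import minimize
def render(p,x,y,h,yaw):
    m=np.zeros((420*4,560*4),np.uint8);a=np.linspace(0,2*np.pi,24)
    c,s=np.cos(yaw),np.sin(yaw);parts=[]
    parts.append([(11.5*np.cos(t),11.5*np.sin(t),z) for t in a for z in(0,14)])
    for k in(-1,1): parts.append([(k*21.5+10.5*np.cos(t),w,21.5+10.5*np.sin(t)) for t in a for w in(-2.5,2.5)]+[(k*8,0,8)])
    for q in parts:
        P=np.array([proj(p,(x+c*X-s*Y,y+s*X+c*Y,154.5+h+Z))[::-1]*4+2 for X,Y,Z in q])
        cv2.fillConvexPoly(m,cv2.convexHull(P.astype(np.int32)),1)
    return cv2.resize(m.astype(np.float32),(560,420),interpolation=cv2.INTER_AREA)
def fit(pm,x0,h0s=(0,7)):
    def cost(v):
        e=0
        for p,M in pm:
            m=render(p,v[0],v[1],v[2],v[3]/20);e+=1-np.minimum(m,M).sum()/np.maximum(m,M).sum()
        return e
    best=None
    for h in h0s:
        v0=np.array([x0[0],x0[1],h,x0[2]*20])
        r=minimize(cost,v0,method="Nelder-Mead",options=dict(initial_simplex=np.vstack([v0]+[v0+3*np.eye(4)[i] for i in range(4)]),maxiter=250,xatol=.05,fatol=1e-4))
        if best is None or r.fun<best.fun: best=r
    return best.x*[1,1,1,1/20],best.fun
def mask(n,p,near):
    R=[r for r in eyes.cut_out(n,p) if np.hypot(*(np.array(r["centre"])-near))<25]
    return R[0]["mask"].astype(np.float32) if R else None
E
python3 - <<'E'
from h import *
np.set_printoptions(precision=2,suppress=True)
P={n:eyes.read_camera(n) for n in("scene","top","wrist")}
for n,x0 in(("loose_nut",(560,34,-.35)),("tight_nut",(476,-138,-.2))):
    pm=[]
    for c,p in P.items():
        near=proj(p,(x0[0],x0[1],170));M=mask(n,p,near)
        if M is None: print(n,c,"none"); continue
        print(c,M.sum());pm.append((p,M))
    print(n,"all",*fit(pm,x0))
    print(n,"wrist",*fit(pm[-1:],x0))
E
```

```text
scene 78.0
loose_nut top none
wrist 614.0
loose_nut all [560.61  33.25   8.43  -0.4 ] 0.7457767128944397
loose_nut wrist [561.44  32.57   2.56  -0.4 ] 0.3414565920829773
tight_nut scene none
tight_nut top none
wrist 1915.0
tight_nut all [ 475.21 -136.17   -0.19   -0.07] 0.20490789413452148
tight_nut wrist [ 475.21 -136.17   -0.19   -0.07] 0.20490789413452148
```

```bash
python3 -m inch '[[[0.25,-0.1,0],0,1],[[0.24,-0.11,0.2],0,1],[[0,0,0.3],0,1],[[0,0,0.3],0,1],[[0,0,0.3],0,1],[[0,0,0.2],0,1],[[0,0,0.18],0,1],[[0,0,0],0,1],[[0,0,0],0,1],[[0,0,0],0,1]]'; cat > rows.py <<'E'
import sys,numpy as np
from h import env
# args: start angle, step, n, dz total, R, cx, cy
cx,cy=map(float,sys.argv[6:8]) if len(sys.argv)>6 else (561,33)
a0,st,n,dz,R=map(float,sys.argv[1:6]);n=int(n)
p=np.array(env.state()["eef_pos"]);print(p,np.degrees(np.arctan2(p[1]-cy,p[0]-cx)),np.hypot(p[0]-cx,p[1]-cy))
q=p[:2].copy();rows=[]
for i in range(1,11):
    if i<=n:
        a=np.radians(a0-st*i);t=np.array([cx+R*np.cos(a),cy+R*np.sin(a)])
        d=np.round([-(t-q)[0]/60,(t-q)[1]/60],2);q+=np.array([-d[0],d[1]])*60;rows.append([[*map(float,d),round(-dz/n/60,3)],0,1])
    else: rows.append([[0,0,0],0,1])
print(str(rows).replace(" ",""))
E
python3 rows.py 35 15 10 -1.8 27
```

```text
t: 6.2
eef_pos: [584.0, 47.6, 180.3]
tcp_rot: [3.142, 0.001, 3.141]
ft_force: [-0.8, -0.0, -0.2]
opening: 0.005
grip_force: 0.0
[583.99409204  47.59251244 180.34189658] 32.40003179675348 27.23361319717801
[[[-0.04,-0.09,0.003],0,1],[[-0.03,-0.11,0.003],0,1],[[0.01,-0.12,0.003],0,1],[[0.04,-0.11,0.003],0,1],[[0.06,-0.1,0.003],0,1],[[0.09,-0.08,0.003],0,1],[[0.1,-0.06,0.003],0,1],[[0.11,-0.02,0.003],0,1],[[0.12,0.0,0.003],0,1],[[0.11,0.04,0.003],0,1]]
```

```bash
python3 -m inch '[[[-0.04,-0.09,0],0,1],[[-0.03,-0.11,0],0,1],[[0.01,-0.12,0],0,1],[[0.04,-0.11,0],0,1],[[0.06,-0.1,0.01],0,1],[[0.09,-0.08,0],0,1],[[0.1,-0.06,0.01],0,1],[[0.11,-0.02,0],0,1],[[0.12,0,0.01],0,1],[[0.11,0.04,0],0,1]]'; python3 - <<'E'
from h import *
np.set_printoptions(precision=2,suppress=True)
w=eyes.read_camera("wrist")
M=mask("loose_nut",w,proj(w,(561,33,175)))
print(None if M is None else (M.sum(),[fit([(w,M)],(561,33,y),(5,)) for y in(-2.,-2.6)]))
c=proj(w,(561,33,180)).astype(int);print(c)
r=max(c[0]-60,0);save(w,"w2.png",(r,r+120,c[1]-80,c[1]+80),5)
E
python3 rows.py 245 15 8 -2 27
```

```text
t: 7.45
eef_pos: [549.0, 8.7, 178.0]
tcp_rot: [-3.142, -0.0, 3.141]
ft_force: [1.0, -0.7, 0.2]
opening: -0.001
grip_force: 0.3
(np.float32(467.0), [(array([ 618.71,   47.51, -177.15,   -2.1 ]), np.float64(0.5266933441162109)), (array([ 619.32,   46.02, -187.76,   -2.06]), np.float64(0.5337132215499878))])
[269 318]
[548.70838652   8.91263838 178.06941259] -117.03490525155573 27.04227711623763
[[[0.08,0.06,0.004],0,1],[[0.08,0.08,0.004],0,1],[[0.06,0.11,0.004],0,1],[[0.02,0.11,0.004],0,1],[[-0.0,0.12,0.004],0,1],[[-0.04,0.11,0.004],0,1],[[-0.06,0.1,0.004],0,1],[[-0.09,0.08,0.004],0,1],[[0,0,0],0,1],[[0,0,0],0,1]]
```

View pics/w2.png

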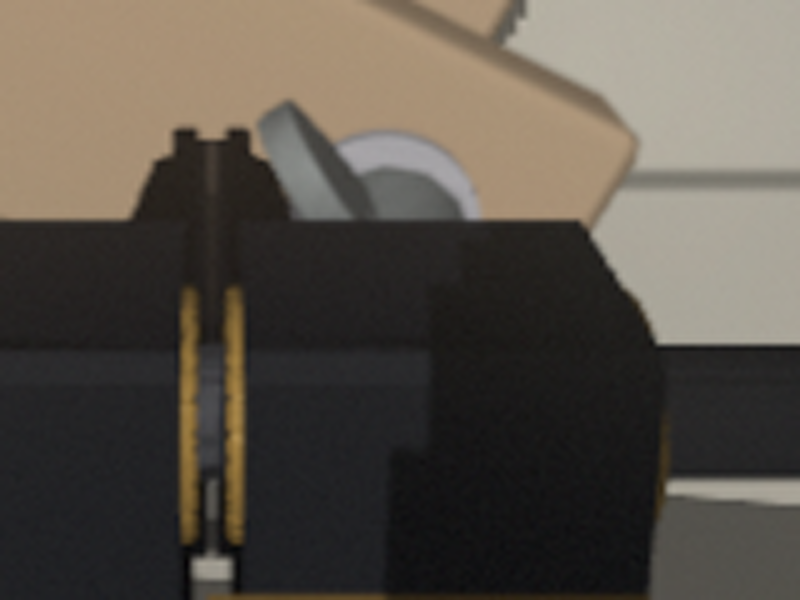

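The wrist view shows the fingertip (crop 210,150) just behind the wing (285,130), with about 1 N of force, so the nut is turning. Next stroke.

```bash
python3 -m inch '[[[0.08,0.06,0],0,1],[[0.08,0.08,0.01],0,1],[[0.06,0.11,0],0,1],[[0.02,0.11,0.01],0,1],[[0,0.12,0],0,1],[[-0.04,0.11,0.01],0,1],[[-0.06,0.1,0],0,1],[[-0.09,0.08,0],0,1],[[-0.05,0.03,0],0,1],[[-0.05,0.02,0],0,1]]'; python3 rows.py 115 8 10 -1 27;  python3 - <<'E'
from h import *
np.set_printoptions(precision=2,suppress=True)
s=eyes.read_camera("scene");M=mask("loose_nut",s,proj(s,(561,33,175)))
print(None if M is None else (M.sum(),[fit([(s,M)],(561,33,y),(0,5)) for y in(1.5,.8)]))
c=proj(s,(561,33,180)).astype(int);t=eyes.read_camera("top");d=proj(t,(561,33,180)).astype(int)
im=np.hstack([p["pixels"][e[0]-25:e[0]+25,e[1]-25:e[1]+25,::-1] for p,e in((s,c),(t,d))])
cv2.imwrite("pics/s3.png",np.clip(cv2.resize(im,None,fx=8,fy=8,interpolation=cv2.INTER_CUBIC)*1.6,0,255))
E
```

```text
t: 8.8
eef_pos: [552.7, 57.9, 176.1]
tcp_rot: [3.141, -0.0, 3.141]
ft_force: [-2.4, -0.2, -0.5]
opening: 0.004
grip_force: 0.6
[552.7178968   57.91786188 176.09666414] 108.38557676762044 26.25820013135834
[[[-0.01,0.02,0.002],0,1],[[-0.06,0.01,0.002],0,1],[[-0.06,0.0,0.002],0,1],[[-0.06,0.0,0.002],0,1],[[-0.06,-0.01,0.002],0,1],[[-0.06,-0.02,0.002],0,1],[[-0.06,-0.03,0.002],0,1],[[-0.05,-0.04,0.002],0,1],[[-0.05,-0.04,0.002],0,1],[[-0.04,-0.05,0.002],0,1]]
(np.float32(186.0), [(array([561.04,  32.53,   3.96,   1.27]), np.float64(0.22414743900299072)), (array([558.2 ,  33.24,   1.7 ,   1.3 ]), np.float64(0.22191476821899414))])[ WARN:0@9.656] global loadsave.cpp:1063 imwrite_ Unsupported depth image for selected encoder is fallbacked to CV_8U.
```

View pics/s3.png

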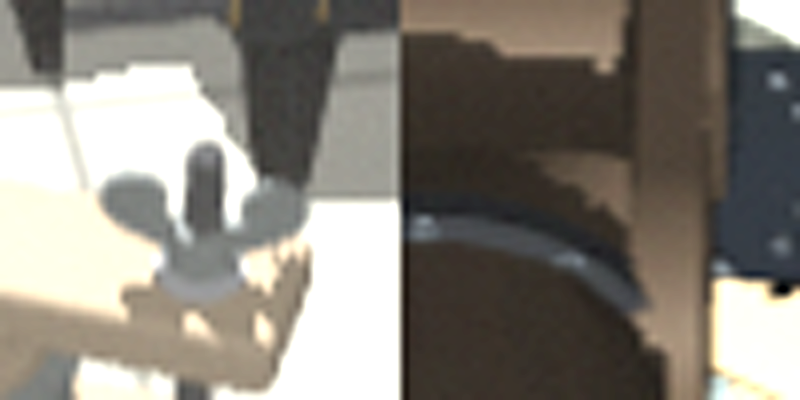

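The scene view shows the nut clearly: the wings are broadside (135,205 and 275,205), the hub is just above its washer, and the fingertip is behind the right wing. It has been pushed about 4.6 rad, and the fitted height leaves 2 to 4 rad. From here I'll use smaller strokes and check the force after each.

```bash
python3 -m inch '[[[-0.04,0.02,0],0,1],[[-0.06,0,0],0,1],[[-0.06,0,0],0,1],[[-0.06,-0.01,0],0,1],[[-0.06,-0.02,0],0,1],[[-0.03,-0.02,0],0,1],[[0,0,0.01],0,1],[[0,0,0],0,1],[[0,0,0],0,1],[[0,0,0],0,1]]'; python3 - <<'E'
from h import *
np.set_printoptions(precision=2,suppress=True)
s=eyes.read_camera("scene");M=mask("loose_nut",s,proj(s,(561,33,175)))
print(None if M is None else (M.sum(),fit([(s,M)],(561,33,.6),(0,3))))
s2=mask("tight_nut",s,proj(s,(475,-136,175)))
if s2 is not None: print(fit([(s,s2)],(475.2,-136.2,-.07),(0,)))
E
python3 rows.py 69 4 10 -1 27
```

```text
t: 10.2
eef_pos: [571.2, 56.0, 175.7]
tcp_rot: [3.142, 0.0, 3.141]
ft_force: [0.4, 0.5, -0.5]
opening: 0.008
grip_force: 0.2
None
(array([ 474.17, -136.44,   -0.43,   -0.05]), np.float64(0.3686690330505371))
[571.22467757  56.02377086 175.68040635] 66.05436526459266 25.19202365561293
[[[-0.02,0.02,0.002],0,1],[[-0.03,-0.01,0.002],0,1],[[-0.02,-0.02,0.002],0,1],[[-0.03,-0.01,0.002],0,1],[[-0.02,-0.02,0.002],0,1],[[-0.03,-0.03,0.002],0,1],[[-0.02,-0.02,0.002],0,1],[[-0.02,-0.02,0.002],0,1],[[-0.02,-0.03,0.002],0,1],[[-0.01,-0.03,0.002],0,1]]
```

```bash
python3 -m inch '[[[-0.02,0,0],0,1],[[-0.03,-0.01,0],0,1],[[-0.03,-0.01,0],0,1],[[-0.03,-0.02,0],0,1],[[-0.02,-0.02,0],0,1],[[-0.02,-0.02,0.01],0,1],[[-0.01,-0.02,0.01],0,1],[[0,0,0],0,1],[[0,0,0],0,1],[[0,0,0],0,1]]'; python3 rows.py 45 4 10 -1 27
```

```text
t: 11.6
eef_pos: [580.8, 50.0, 174.4]
tcp_rot: [3.142, 0.0, 3.141]
ft_force: [0.2, 0.9, -0.3]
opening: 0.006
grip_force: 0.3
[580.82052142  50.02435584 174.44817515] 40.66012990822884 26.12817944475657
[[[-0.01,0.01,0.002],0,1],[[-0.02,-0.02,0.002],0,1],[[-0.02,-0.03,0.002],0,1],[[-0.01,-0.03,0.002],0,1],[[-0.02,-0.02,0.002],0,1],[[-0.01,-0.03,0.002],0,1],[[-0.01,-0.03,0.002],0,1],[[-0.01,-0.03,0.002],0,1],[[-0.0,-0.03,0.002],0,1],[[-0.01,-0.03,0.002],0,1]]
```

```bash
python3 -m inch '[[[-0.02,-0.02,0],0,1],[[-0.02,-0.02,0],0,1],[[-0.02,-0.02,0],0,1],[[-0.01,-0.03,0],0,1],[[-0.01,-0.03,0],0,1],[[-0.01,-0.03,0],0,1],[[0,0,0],0,1],[[0,0,0],0,1],[[0,0,0],0,1],[[0,0,0],0,1]]'; python3 - <<'E'
from h import *
np.set_printoptions(precision=2,suppress=True)
w=eyes.read_camera("wrist")
r=eyes.cut_out("loose_nut",w);print([(x["centre"],x["score"]) for x in r[:2]])
M=mask("loose_nut",w,proj(w,(561,33,175)))
if M is not None: print(M.sum(),fit([(w,M)],(561,33,-.2),(0,)))
E
python3 rows.py 20 4 10 -1 27
```

```text
t: 12.85
eef_pos: [586.3, 41.0, 174.5]
tcp_rot: [3.142, 0.0, 3.141]
ft_force: [-0.2, 1.0, -0.4]
opening: 0.003
grip_force: 0.3
[([200.2, 269.4], 0.88), ([63.2, 557.7], 0.33)]
1019.0 (array([563.13,  32.33, -15.  ,  -0.13]), np.float64(0.36590075492858887))
[586.23280737  40.99813836 174.44072788] 17.58725001528564 26.470073379323498
[[[-0.01,-0.01,0.002],0,1],[[-0.01,-0.03,0.002],0,1],[[-0.01,-0.03,0.002],0,1],[[0.0,-0.03,0.002],0,1],[[0.0,-0.03,0.002],0,1],[[0.0,-0.03,0.002],0,1],[[0.0,-0.04,0.002],0,1],[[0.01,-0.03,0.002],0,1],[[0.01,-0.03,0.002],0,1],[[0.01,-0.03,0.002],0,1]]
```

```bash
python3 -m inch '[[[-0.01,-0.02,0],0,1],[[-0.01,-0.03,0],0,1],[[-0.01,-0.03,0],0,1],[[0,-0.03,0],0,1],[[0,-0.03,0],0,1],[[0,-0.03,0],0,1],[[0,0,0],0,1],[[0,0,0],0,1],[[0,0,0],0,1],[[0,0,0],0,1]]'
```

```text
t: 14.25
eef_pos: [588.1, 30.8, 174.4]
tcp_rot: [3.142, 0.0, 3.141]
ft_force: [0.8, 0.0, 0.4]
opening: 0.009
grip_force: 0.3
```

```bash
python3 rows.py -5 4 10 -1 27
```

```text
[588.05941337  30.7975208  174.44101791] -4.6532859686284285 27.148899918752782
[[[0.01,-0.03,0.002],0,1],[[0.0,-0.03,0.002],0,1],[[0.01,-0.03,0.002],0,1],[[0.01,-0.03,0.002],0,1],[[0.01,-0.03,0.002],0,1],[[0.02,-0.03,0.002],0,1],[[0.01,-0.03,0.002],0,1],[[0.02,-0.02,0.002],0,1],[[0.02,-0.03,0.002],0,1],[[0.02,-0.02,0.002],0,1]]
```

```bash
python3 -m inch '[[[0.01,-0.03,0],0,1],[[0,-0.03,0],0,1],[[0.01,-0.03,0],0,1],[[0.01,-0.03,0],0,1],[[0.01,-0.03,0],0,1],[[0.02,-0.03,0],0,1],[[0,0,0],0,1],[[0,0,0],0,1],[[0,0,0],0,1],[[0,0,0],0,1]]'; python3 rows.py -28 4 10 -1 27; python3 - <<'E'
from h import *
np.set_printoptions(precision=2,suppress=True)
p=eyes.read_camera("wrist")
M=mask("loose_nut",p,proj(p,(561,33,175)))
if M is not None:
  print(M.sum())
c=proj(p,(561,33,175)).astype(int)
save(p,"w4.png",(c[0]-90,c[0]+30,c[1]-80,c[1]+80),5)
E
```

```text
t: 15.5
eef_pos: [584.4, 20.0, 174.4]
tcp_rot: [3.142, 0.0, 3.141]
ft_force: [0.9, -0.2, -1.0]
opening: 0.005
grip_force: 0.2
[584.42995411  19.98485575 174.42896519] -29.051806781875584 26.802177696112096
[[[0.01,-0.02,0.002],0,1],[[0.02,-0.03,0.002],0,1],[[0.02,-0.02,0.002],0,1],[[0.02,-0.03,0.002],0,1],[[0.02,-0.02,0.002],0,1],[[0.02,-0.02,0.002],0,1],[[0.03,-0.02,0.002],0,1],[[0.03,-0.01,0.002],0,1],[[0.02,-0.02,0.002],0,1],[[0.03,-0.01,0.002],0,1]]
1580.0
```

View pics/w4.png

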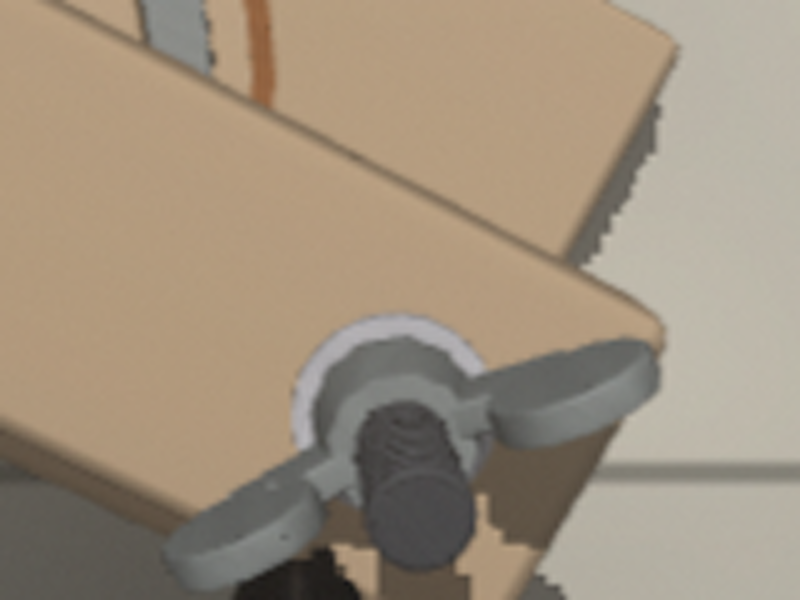

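The wrist view shows the fingertip (crop 300,575) behind the left wing (240,530), with wing yaw about -67° and the hub close over the washer. Keep going in small strokes.

```bash
python3 -m inch '[[[0.01,-0.02,0],0,1],[[0.02,-0.03,0],0,1],[[0.02,-0.02,0],0,1],[[0.02,-0.03,0],0,1],[[0.02,-0.02,0],0,1],[[0.02,-0.02,0],0,1],[[0,0,0],0,1],[[0,0,0],0,1],[[0,0,0],0,1],[[0,0,0],0,1]]'; python3 rows.py -50 4 10 -1 27
```

```text
t: 16.85
eef_pos: [577.8, 11.6, 174.4]
tcp_rot: [3.142, 0.0, 3.141]
ft_force: [0.4, -0.2, -0.4]
opening: 0.005
grip_force: 0.2
[577.81605     11.56775837 174.41296672] -51.8817509448785 27.24188904822966
[[[0.02,-0.01,0.002],0,1],[[0.02,-0.01,0.002],0,1],[[0.03,-0.02,0.002],0,1],[[0.03,-0.01,0.002],0,1],[[0.03,-0.02,0.002],0,1],[[0.03,-0.01,0.002],0,1],[[0.03,-0.0,0.002],0,1],[[0.03,-0.01,0.002],0,1],[[0.03,-0.0,0.002],0,1],[[0.03,-0.0,0.002],0,1]]
```

```bash
python3 -m inch '[[[0.02,-0.01,0],0,1],[[0.02,-0.01,0],0,1],[[0.03,-0.02,0],0,1],[[0.03,-0.01,0],0,1],[[0.03,-0.02,0],0,1],[[0.03,-0.01,0],0,1],[[0,0,0],0,1],[[0,0,0],0,1],[[0,0,0],0,1],[[0,0,0],0,1]]'; python3 rows.py -73 4 10 -1 27
```

```text
t: 18.1
eef_pos: [568.3, 6.8, 174.5]
tcp_rot: [3.142, 0.0, 3.141]
ft_force: [3.5, 0.2, 0.9]
opening: 0.007
grip_force: 1.6
[568.27860526   6.77830303 174.45066179] -74.48643678447326 27.213149150014647
[[[0.02,-0.0,0.002],0,1],[[0.03,-0.01,0.002],0,1],[[0.03,-0.0,0.002],0,1],[[0.03,-0.0,0.002],0,1],[[0.03,-0.0,0.002],0,1],[[0.04,0.0,0.002],0,1],[[0.03,0.01,0.002],0,1],[[0.03,0.0,0.002],0,1],[[0.03,0.01,0.002],0,1],[[0.03,0.01,0.002],0,1]]
```

The force rises to 3.5 N, which may be the stop. I'll test with 2.4 mm more.

```bash
python3 -m inch '[[[0.01,0,0],0,1],[[0.01,0,0],0,1],[[0.01,0,0],0,1],[[0.01,0,0],0,1],[[0,0,0],0,1],[[0,0,0],0,1],[[0,0,0],0,1],[[0,0,0],0,1],[[0,0,0],0,1],[[0,0,0],0,1]]'
```

```text
t: 19.35
eef_pos: [566.5, 6.9, 174.6]
tcp_rot: [3.141, 0.002, 3.141]
ft_force: [7.0, 2.1, -1.2]
opening: 0.007
grip_force: 3.1
```

The force rose to 7 N over about 2 mm, which is the bush stiffness, so the nut is at its stop. I'll back off, rise and verify.

```bash
python3 -m inch '[[[-0.03,0,0],0,1],[[-0.05,0,0],0,1],[[-0.05,-0.05,0],0,1],[[0,-0.05,-0.2],0,1],[[0,0,-0.4],0,1],[[0,0,-0.6],0,1],[[-0.3,0,-0.4],0,1],[[-0.4,0,0],0,1],[[-0.3,0,0],0,1],[[0,0,0],0,1]]'; python3 - <<'E'
from h import *
np.set_printoptions(precision=2,suppress=True)
P=[eyes.read_camera(n) for n in("scene","wrist")];pm=[]
for p in P:
    M=mask("loose_nut",p,proj(p,(561,33,175)));
    if M is not None: pm.append((p,M));print(M.sum(),*[fit([(p,M)],(561,33,y),(0,3)) for y in(-1.9,-2.3)])
if len(pm)>1: print(fit(pm,(561,33,-1.9),(0,3)))
w=P[1];M=mask("tight_nut",w,proj(w,(475,-136,175)))
if M is not None: print("tight",fit([(w,M)],(475,-136,-.07),(0,)))
a=[]
for p,k in((P[0],35),(w,50)):
    c=proj(p,(561,33,175)).astype(int);r=max(c[0]-k,0);a.append(cv2.resize(p["pixels"][r:r+2*k,c[1]-k:c[1]+k,::-1],(400,400),interpolation=cv2.INTER_CUBIC))
cv2.imwrite("pics/f.png",np.hstack(a));print(env.state()["ft_force"])
E
```

```text
t: 20.6
eef_pos: [633.8, 0.6, 270.5]
tcp_rot: [3.142, -0.0, 3.141]
ft_force: [-0.1, -0.6, -0.2]
opening: 0.004
grip_force: 0.0
181.0 (array([560.27,  32.93,  -0.28,  -1.79]), np.float64(0.2195122241973877)) (array([556.99,  33.19,  -3.03,  -1.79]), np.float64(0.21357852220535278))
495.0 (array([561.69,  33.02,  -1.88,  -1.81]), np.float64(0.4176027178764343)) (array([561.46,  33.72, -12.26,  -1.82]), np.float64(0.39397507905960083))
(array([561.49,  32.19,   0.39,  -1.82]), np.float64(0.6527763605117798))
tight (array([ 475.3 , -135.26,    0.51,   -0.09]), np.float64(0.29642659425735474))
[ 0.14 -0.65 -0.24]
```

View pics/f.png

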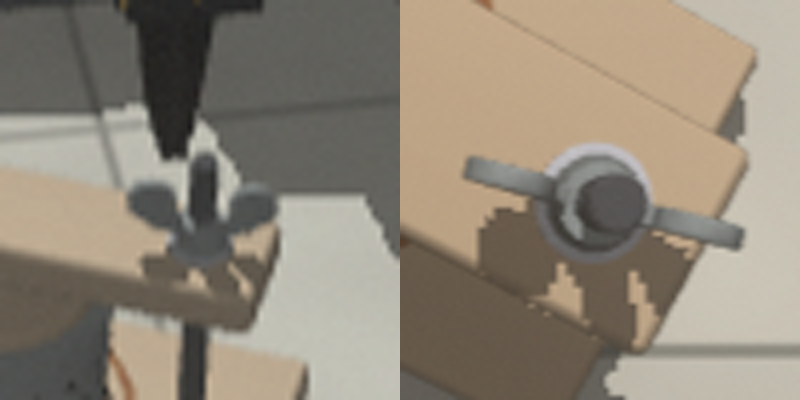

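The combined fit puts the nut about 0 mm above its washer with wing yaw -1.80, and the picture shows the hub seated and the finger clear. The tight nut hasn't moved, so I'm handing in.

```bash
python3 -c "
from cell import env
print(env.job_done())"
```

```text
the job is handed in; nothing more can be done
None
```

I turned the loose wing nut about 7.7 rad clockwise onto its washer, stopping at about 7 N of push. The other nut still measures tight, the arm stayed well clear of the jars and tongs, and I handed the job in at about 21 s; the hand-in returned no verdict.

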